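Close the screw tray for the night

TASK

Close the screw tray on the shop counter: slide the blue cover with the black knob along the tray, without lifting it off and without forcing it, until it drops flush into its recess over the screws. Then swing the red retaining bar fully down over the cover and let go, leaving the other things on the counter where they are.

Things in the scene. Friction and masses are not known exactly. Their poses are not given: they have to be found in the camera images.
- tray: Fixed aluminium channel, 350 mm long along its y, 123 wide along its x, open on top and at the ends; origin: centre of its underside, z up. Side rails 12 mm thick (x = +-49.5 to +-61.5 mm), tops 43 mm above the counter; 99 mm between them. Inside, a wooden insert 285 mm long is clamped tight, its deck 35 mm above the counter, at a different, unmeasured place along y each time.
- deck_mid (a point): Point over the tray's origin at deck height (35 mm). On its +y side the deck has one recess for the cover: 84 mm long (y), as wide as the channel, 6 mm deep, screw well in the middle. Its centre lies anywhere from 32 to 82 mm from this point, unmeasured: find it by feel. Its far wall is a hard stop for the dropped cover: over 50 N of cover against tray is forcing it.
- cover_knob (a point): Mid-height of the black upright round knob (22 mm diameter, 30 tall) on the cover's centre. Blue cover: loose aluminium plate, 96 mm in x, 80 in y, 6 thick, 0.12-0.26 kg, its underside 21 mm below this point. Starts flat on the deck, -y of the recess, 1.5 mm play to each rail; point then 56 mm above the counter, 50 when home. Tips nose-down once half over the recess, drops level at the end.
- cover: The same blue cover; origin at the centre of the plate's underside, z up.
- bar (a joint): Red retaining bar's angle: 0 = fully down over the cover's edge, 1.57 = upright, up to 1.9 open, leaning out. Hinged along the -x rail's top (axis along tray y at x = -55.5 mm, 43 mm above the counter); stays where left (about 2 N at its edge moves it). Down: its top is 47 mm above the counter, x = -59.5 to -22.5 mm; 1.5 mm clear of a cover that is home, held up by one that is not.
- bar_edge (a point): Middle of the bar's free long edge, on its outer face (the top when down), 33 mm from the hinge axis. The bar is a strip 290 mm long along the tray's y, 37 mm wide, 4 mm thick, with a lip 6.5 mm deep under its free edge.
- spray_can_mid (a point): Middle of a green spray can standing upright, 52 mm diameter, 130 mm tall. To be left alone.
- tape_measure_mid (a point): Middle of a yellow tape measure standing on edge, 70 x 36 x 62 mm. To be left alone.
- screw_carton_mid (a point): Middle of a cardboard carton, 80 x 60 x 50 mm. To be left alone.
Mind the look-alikes: they are no part of the job. Of the things like the cover, leave any that is purple; of the rest the larger one is meant.

How it is judged (in metres and radians):
On the way:
1. the cover has dropped flush into its recess while the bar is still up (z of cover_knob in the frame of tray between 0.047 and 0.0518 m and angle between cover_knob's own z axis and vertical below 0.035 rad and y of cover_knob in the frame of tray between 0.02 and 0.095 m and x of cover_knob in the frame of tray between -0.006 and 0.006 m and value of joint bar above 0.8 rad), for 0.2 s.
At the end, for the whole second after the job is handed in: The cover lies level (within 2 degrees) in the recess, its knob's middle less than 51.8 mm above the tray's underside, and the red bar is down to within 0.08 rad (z of cover_knob in the frame of tray between 0.047 and 0.0518 m and angle between cover_knob's own z axis and vertical below 0.035 rad and y of cover_knob in the frame of tray between 0.02 and 0.095 m and x of cover_knob in the frame of tray between -0.006 and 0.006 m and value of joint bar below 0.08 rad); the robot touches nothing.
It fails at once if the cover is lifted off the tray (knob more than 8 mm above its height on the deck) (z of cover_knob in the frame of tray above 0.064 m).
It fails at once if the cover is forced against the tray with more than 50 N (contact force between cover and tray above 50 N).
It fails at once if the spray can is moved more than 20 mm (distance of spray_can_mid from where it was at the start of the episode above 0.02 m).
It fails at once if the tape measure is moved more than 20 mm (distance of tape_measure_mid from where it was at the start of the episode above 0.02 m).
It fails at once if the screw carton is moved more than 20 mm (distance of screw_carton_mid from where it was at the start of the episode above 0.02 m).
It also fails if it takes over 45 s, if anything falls off the work surface, if the arm or the gripper's body presses on something with over 40 N, if the wrist force passes 120 N, or if a joint passes its speed limit or range.

ROBOT

A 7-joint arm with a two-finger parallel gripper is mounted at the origin on the work surface. World frame = base frame: x ahead of the robot, y to its left, z up, the work surface at z = 0. Lengths are in mm, angles in rad, forces in N, time in s.
With the tool pointing down it reaches from about 400 to 900 mm from the base axis. Payload 5.6 kg.
Tool frame: the origin (TCP) lies midway between the tips of the shut fingers; the grasp point (between the pads) lies 19 mm behind it; z points along the fingers, y is the line along which they close (so a half turn about z gives the same grasp; the last joint's range is limited). The gripper opens to 92 mm and grips with 3 to 60 N. Pads are 20 mm wide; open, the fingers measure 128 mm over their backs; the gripper's body (75 mm by 189 mm) begins 69 mm behind the grasp point.
Start: joints at [1.125, 0.468, -0.012, 1.603, 0.006, 1.071, -0.056], TCP at [254.758, -598.003, 214.592] pointing down, gripper open.
Joint ranges: [-2.53, 2.53], [-0.31, 2.02], [-1.57, 1.55], [0.28, 2.44], [-1.29, 4.43], [0.15, 1.84], [-2.92, 2.92]. Speed limits (rad/s): [2.57, 2.57, 3.14, 3.14, 3.14, 3.14, 3.14].

INTERFACE

Orientations are given as a rotation vector (axis times angle).
In Python, from cell import robot, grip, kin, viewer gives the robot as it stands. Calls block until the motion is done:
- robot.movep(position, orientation): joint-space move of the TCP to a pose.
- robot.servo_line(position, feed=150, rotation=None): straight line of the TCP; rotation=None keeps the orientation; feed is the mean speed in mm/s.
- robot.goto_joints(angles): joint-space move.
- grip(opening, newtons=None): opening from 0.0 (shut) to 1.0 (fully open); newtons is the grip in N (None keeps the last); returns when the fingers have stopped.
- robot.hold(seconds).
- kin.ik(position, orientation): joint angles nearest the present ones, or None.
- robot.observe(): the state.
- viewer.read_camera(name): name is "side" or "top"; returns the picture (384x512x3 uint8, red, green, blue); there is no depth.
- viewer.camera_info(name): a dict with "camera_matrix" (3x3 intrinsics, pixels), "R" (3x3) and "t" (3): a world point X has camera coordinates R X + t. Camera axes: x right, y down, z forward; pixel columns grow to the right and rows downward; lengths in mm; the calibration is good to about 2 mm. A picture is of the moment at which its call begins. camera_info takes no time and is no camera call.
A pose or a line that the arm cannot do raises robot.IKError and nothing moves.
- robot.job_done(): hands the job in; it is judged then, once.
Trained networks look in the newest picture that a camera, given by its name, has taken for a name from the list of things; names that differ only in an ending like _2 or _b are one class to them, and where a whole thing is asked for, a point or a joint stands for the part that bears it (a point fixed in the world has none). Each returns a list of dicts, best first, with "confidence" (0 to 1); they miss things now and then, are a little off and sometimes report something else, mostly with a low value. They report only what shows in the picture. A call takes as long as a camera call. They do not tell look-alikes from the thing itself.
- viewer.silhouettes(name, camera): "mask" (384x512 bool, what is visible of it).
- viewer.pinpoint(name, camera): "at" ([x, y, z] in mm, in the coordinates of the camera as it stood for that picture, good to about 4 mm: a listed point, or the origin of a listed thing).
The state is a dict: "t": time; "joints": joint angles; "joint_velocities": joint speeds; "joint_torque": joint torques, N m; "tcp_pos": TCP position; "tcp_rot": TCP orientation; "contact_force": force on the tool from outside, world axes, zero at the start; "wrist_torque": the same for the moment, N m; "grip_width": opening from 0.0 (shut) to 1.0 (fully open); "grip_force": force on a finger pad.
Only numpy, scipy, OpenCV 4.12 (cv2) and the standard library are available. Lean on these libraries where they do the work, as an engineer would, in place of code of your own. Each camera call takes 0.05 s, during which the arm holds its last target. There are 200 camera calls.

## Working session

There is one attempt and no reset: what is moved stays moved. The work goes in short steps, each a Python script; the robot and the scene stay as the last script left them, time stands still between calls to the robot, and variables do not carry over. Pictures are saved under pics/ and viewed, at most 10 in all, crops included, and the job is handed in when it is done.

```bash
mkdir -p pics; ls
cat > h.py <<'E'
import numpy as np, cv2
from cell import robot, grip, kin, viewer
def snap(c,f=None):
    im=viewer.read_camera(c)
    if f: cv2.imwrite('pics/'+f,im[:,:,::-1])
    return im
def w(c,p):
    i=viewer.camera_info(c); return np.array(i['R']).T@(np.array(p)-np.array(i['t']))
def px(c,X):
    i=viewer.camera_info(c); q=np.array(i['camera_matrix'])@(np.array(i['R'])@np.array(X,float)+np.array(i['t'])); return q[:2]/q[2]
def ray(c,uv,z):
    i=viewer.camera_info(c);R=np.array(i['R']);t=np.array(i['t']);C=-R.T@t
    d=R.T@np.linalg.inv(np.array(i['camera_matrix']))@np.array([*uv,1.]); return C+d*(z-C[2])/d[2]
E
python3 - <<'E'
from h import *
np.set_printoptions(precision=1,suppress=True)
a=snap('top');b=snap('side')
cv2.imwrite('pics/a.png',cv2.resize(np.vstack([a,b])[:,:,::-1],None,fx=.78,fy=.78))
for c in('top','side'):
  print(c,-np.array(viewer.camera_info(c)['R']).T@viewer.camera_info(c)['t'])
  for n in('cover_knob','deck_mid','tray','bar_edge','bar','spray_can_mid','tape_measure_mid','screw_carton_mid'):
    try:
      for d in viewer.pinpoint(n,c): p=w(c,d['at']);print(n,round(d['confidence'],2),p,px(c,p))
    except Exception as e: print(n,e)
E
```

```text
pics
top [539.2 108.  709.5]
cover_knob 0.76 [451.7 -65.6  13. ] [357.5 263.1]
cover_knob 0.73 [592.7 -27.6  53.9] [338.7 188. ]
cover_knob 0.68 [429.8  78.3  22. ] [282.4 277.4]
deck_mid 0.75 [589.2  28.9  36.6] [306.6 191.5]
deck_mid 0.62 [719.2 -59.3  26.1] [349.4 123.1]
tray 0.95 [588.1  29.7  -2.1] [303.9 193.6]
bar_edge 0.83 [527.6  30.9  75.2] [309.2 224.9]
bar it knows: bar_edge, cover, cover_knob, deck_mid, screw_carton_mid, spray_can_mid, tape_measure_mid, tray
spray_can_mid 0.86 [652.6 312.4  65.6] [150.4 159.7]
tape_measure_mid 0.71 [716.3  63.8  32.2] [285.5 125.8]
screw_carton_mid 0.9 [716.6 -64.4  25.3] [352.1 124.5]
side [490.6 722.8 625.2]
cover_knob 0.77 [590.  -24.   58.3] [280.3 168.3]
cover_knob 0.76 [451.4 -67.6  21.3] [348.7 177.7]
cover_knob 0.67 [433.7  78.4  17.2] [354.6 228.5]
deck_mid 0.58 [590.3  28.2  35.4] [275.7 193.6]
tray 0.74 [588.5  28.7   7.7] [276.2 204.5]
bar_edge 0.68 [523.8  31.   77. ] [311.  181.8]
bar_edge 0.45 [714.   66.7  27.7] [209.2 201.5]
bar it knows: bar_edge, cover, cover_knob, deck_mid, screw_carton_mid, spray_can_mid, tape_measure_mid, tray
spray_can_mid 0.77 [655.7 315.8  64.2] [200.6 297.2]
tape_measure_mid 0.59 [714.9  64.8  30. ] [208.9 199.9]
tape_measure_mid 0.35 [589.9  28.4  33.2] [275.9 194.5]
screw_carton_mid 0.77 [718.3 -61.3  24. ] [223.4 164. ]
```

View pics/a.png

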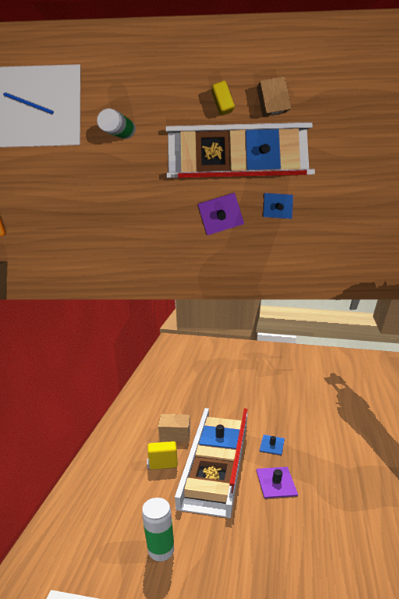

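Top view (full-size pixels): there are three cover-like things. The blue cover in the tray is at (338,190), the purple one at (282,275), and a small blue one on the counter at (357,263). I choose the larger blue one, in the tray. One close crop will check this and give the yaw.

Run:
```python
from h import *
np.set_printoptions(precision=1,suppress=True)
a=snap('top')
cv2.imwrite('pics/b.png',cv2.resize(a[145:295,205:405,::-1],None,fx=4,fy=4,interpolation=cv2.INTER_CUBIC))
# red bar mask & blue cover mask rects
h=cv2.cvtColor(a,cv2.COLOR_RGB2HSV)
m=((h[...,0]>105)&(h[...,0]<122)&(h[...,1]>140)&(h[...,2]>50)).astype(np.uint8)
m[:150]=0;m[235:]=0;m[:,:300]=0
c=max(cv2.findContours(m,0,2)[0],key=cv2.contourArea);bx=cv2.boxPoints(cv2.minAreaRect(c))
print('blue top z41',[ray('top',p,41)[:2] for p in bx])
s=viewer.silhouettes('tray','top')[0]['mask'].astype(np.uint8)
c=max(cv2.findContours(s,0,2)[0],key=cv2.contourArea);bx=cv2.boxPoints(cv2.minAreaRect(c))
print('tray z43',[ray('top',p,43)[:2] for p in bx],bx)
s=viewer.silhouettes('bar_edge','top')[0]['mask'].astype(np.uint8)
c=max(cv2.findContours(s,0,2)[0],key=cv2.contourArea);bx=cv2.boxPoints(cv2.minAreaRect(c));print('bar',bx)
```

```text
blue top z41 [array([634.8,  12.8]), array([635.9, -65.3]), array([541.6, -64.9]), array([540.4,  12.4])]
tray z43 [array([635.7,  13.5]), array([636.3, -66.9]), array([541. , -65.9]), array([540.2,  13.6])] [[314.3 166.1]
 [357.7 164.5]
 [359.6 215.9]
 [316.2 217.5]]Traceback (most recent call last):
  File "<stdin>", line 14, in <module>
IndexError: list index out of range
```

View pics/b.png

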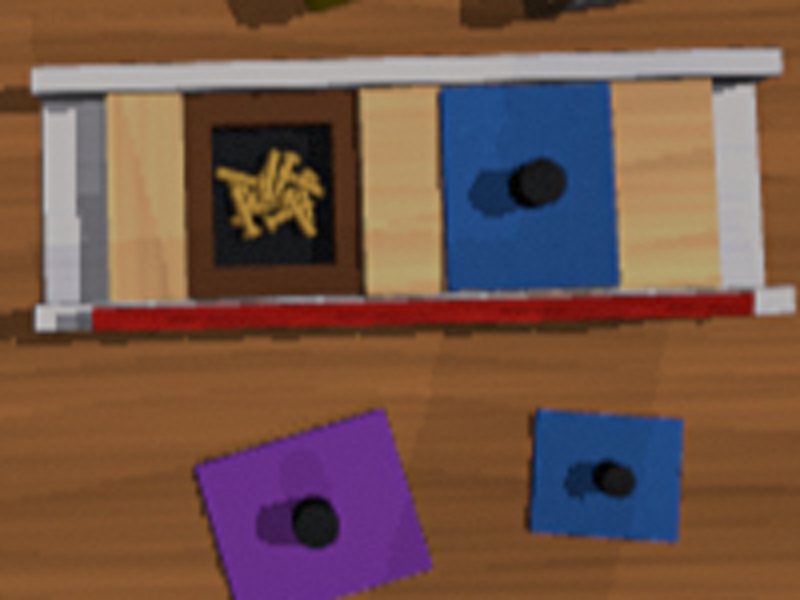

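The crop confirms it. The larger blue cover with the upright knob is in the channel at crop (530,190). The purple one at (315,520) and the small blue one at (610,480) are off the tray. The recess shows as the dark brown area at crop x 186-360, and the red bar is upright along the near rail.

Run:
```python
from h import *
np.set_printoptions(precision=1,suppress=True)
f=lambda u,v,z: ray('top',(205+(u+.5)/4-.5,145+(v+.5)/4-.5),z)[:2]
P=np.array([f(32,68,43),f(782,48,43),f(35,331,43),f(796,313,43)]);print('rail corners',P, P.mean(0))
for i in(0,2): d=P[i]-P[i+1];print('len',np.hypot(*d),'yaw',np.arctan2(-d[0],d[1]))
yaw=np.mean([np.arctan2(-(P[i]-P[i+1])[0],(P[i]-P[i+1])[1]) for i in(0,2)])
R=np.array([[np.cos(yaw),-np.sin(yaw)],[np.sin(yaw),np.cos(yaw)]])
o=P.mean(0)
L=lambda q:R.T@(q-o)
for n,u,v,z in(('far',186,93,35),('far',188,299,35),('near',358,90,35),('near',363,295,35),('covfront',440,88,41),('covfront',447,290,41),('covback',609,82,41),('covback',620,285,41),('knobtop',541,180,71),('barL',93,320,76),('barR',754,305,76)):print(n,L(f(u,v,z)))
print('cover c',R@L(f(530,187,41))+o)
s=robot.observe();print(s['tcp_rot'],s['t'])
```

```text
rail corners [[ 649.5  202.8]
 [ 648.7 -146. ]
 [ 527.1  203.5]
 [ 526.1 -145.6]] [587.9  28.7]
len 348.77711810399023 yaw -0.0025209966682771955
len 349.10830653816015 yaw -0.0030199265170167463
far [ 48.7 102.8]
far [-48.2 104.1]
near [48.  21.8]
near [-48.3  22.5]
covfront [ 47.1 -15.9]
covfront [-46.9 -15.8]
covback [ 47.8 -94.4]
covback [-46.6 -95.3]
knobtop [  0.5 -54.7]
barL [-56.4 144.4]
barR [ -56.8 -143.9]
cover c [587.4 -27.1]
[ 3.1  0.6 -0. ] 0.95
```

```bash
cat >> h.py <<'E'
O=np.array([588.0,28.9]);YAW=-0.0028
RV=np.array([np.pi,0,0])
def T(x,y,z): c,s=np.cos(YAW),np.sin(YAW); return np.array([O[0]+c*x-s*y,O[1]+s*x+c*y,z])
def tl(p): c,s=np.cos(YAW),np.sin(YAW); d=np.array(p)[:2]-O; return np.array([c*d[0]+s*d[1],-s*d[0]+c*d[1]])
E
python3 - <<'E'
from h import *
np.set_printoptions(precision=2,suppress=True)
robot.movep(T(0,-55,150),RV); grip(0.38,10)
robot.servo_line(T(0,-55,90),feed=120)
o=robot.observe();f0=np.array(o['contact_force']);print(o['t'],o['tcp_pos'],o['grip_width'],f0)
robot.servo_line(T(0,-55,52),feed=60)
o=robot.observe();print(o['t'],np.array(o['contact_force']))
for y in list(range(-50,-5,5))+[-2.5,0]:
    robot.servo_line(T(0,y,52),feed=50)
    o=robot.observe();f=np.array(o['contact_force']);print(y,round(o['t'],2),f)
    if abs(f-f0).max()>10: print('STOP');break
snap('side','c0.png')
for d in viewer.pinpoint('cover_knob','side')[:3]: p=w('side',d['at']);print(d['confidence'],tl(p),p[2])
E
```

```text
4.9083 [588.21 -26.    90.28] 0.3812455390513402 [-1.3  -0.2  -0.34]
5.6917 [0.03 0.05 1.14]
-50 5.94 [-1.21  0.65 -0.35]
-45 6.19 [0.07 0.52 0.34]
-40 6.44 [-0.52 -0.65  0.57]
-35 6.69 [ 0.01  0.08 -0.27]
-30 6.94 [-0.02 -0.43 -0.12]
-25 7.19 [-0.36 -1.15  0.89]
-20 7.44 [-0.33 -0.57  0.2 ]
-15 7.69 [-0.92 -0.17  0.43]
-10 7.94 [ 0.55 -0.35 -0.6 ]
-2.5 8.24 [ 0.54 -0.5   0.46]
0 8.49 [-0.3  -0.42 -0.23]
0.68 [-152.17   43.59] 22.057573614105614
0.64 [ 0.54 -6.15] 59.91985842417097
0.62 [-137.76  -94.63] 16.03329298901557
```

Run:
```python
from h import *
np.set_printoptions(precision=2,suppress=True)
hit=0
for y in list(np.arange(3,64,4.))+list(np.arange(63.5,78,.5)):
    robot.servo_line(T(0,y,52),feed=30 if y<63.2 else 8)
    o=robot.observe();f=np.array(o['contact_force'])
    if y>50 or abs(f).max()>3: print(y,round(o['t'],2),f,tl(o['tcp_pos'])[1])
    if f[1]<-5 or abs(f).max()>10: print('STOP');break
im=snap('side')
cv2.imwrite('pics/c.png',cv2.resize(im[110:260,200:400,::-1],None,fx=4,fy=4,interpolation=cv2.INTER_CUBIC))
for d in viewer.pinpoint('cover_knob','side')[:3]: p=w('side',d['at']);print(d['confidence'],tl(p),p[2])
```

```text
51.0 12.24 [-0.26 -0.64  0.75] 51.39042776152373
55.0 12.53 [-0.04 -0.   -0.19] 55.408525675522675
59.0 12.81 [ 0.42 -0.06  0.01] 59.40703627617764
63.0 13.09 [ 0.1  -1.13  0.11] 63.427040261241565
63.5 13.34 [-0.31 -0.77  0.79] 63.54071920797953
64.0 13.59 [-0.34 -0.52 -0.45] 63.8442359445999
64.5 13.84 [-0.05  0.17  0.35] 64.46913480685251
65.0 14.09 [-0.35  0.2   0.48] 65.03491996004188
65.5 14.34 [-0.51  0.56 -0.6 ] 65.58582673725611
66.0 14.59 [-0.19 -0.72 -0.15] 66.06352641972958
66.5 14.84 [-0.26 -1.15 -0.24] 66.55283226305866
67.0 15.09 [-0.23 -0.55 -0.76] 67.07642076836497
67.5 15.34 [-0.05  0.01  0.08] 67.56092246663489
68.0 15.59 [ 0.14 -0.23 -0.07] 68.05458043151836
68.5 15.84 [ 0.77 -0.23 -0.08] 68.59118030931941
69.0 16.09 [-0.63 -0.   -0.21] 69.23212250652443
69.5 16.34 [-0.15 -0.68  0.56] 69.5784772567612
70.0 16.59 [ 0.37 -0.32 -0.08] 69.93461378554596
70.5 16.84 [-0.48 -0.76  0.64] 70.47040728706527
71.0 17.09 [-0.64 -1.27  0.28] 71.03810940493578
71.5 17.34 [ 0.43 -0.71  0.64] 71.5300698346073
72.0 17.59 [ 0.02 -1.7   0.94] 71.57302683648354
72.5 17.84 [-0.56 -3.51  2.47] 71.6682798991851
73.0 18.09 [-0.01 -5.14  1.33] 71.69040167482554
STOP
0.75 [-157.02   50.01] 18.98976879122257
0.62 [-3.14 68.37] 56.0577519984512
0.62 [-141.02  -94.28] 21.02480585592157
```

View pics/c.png

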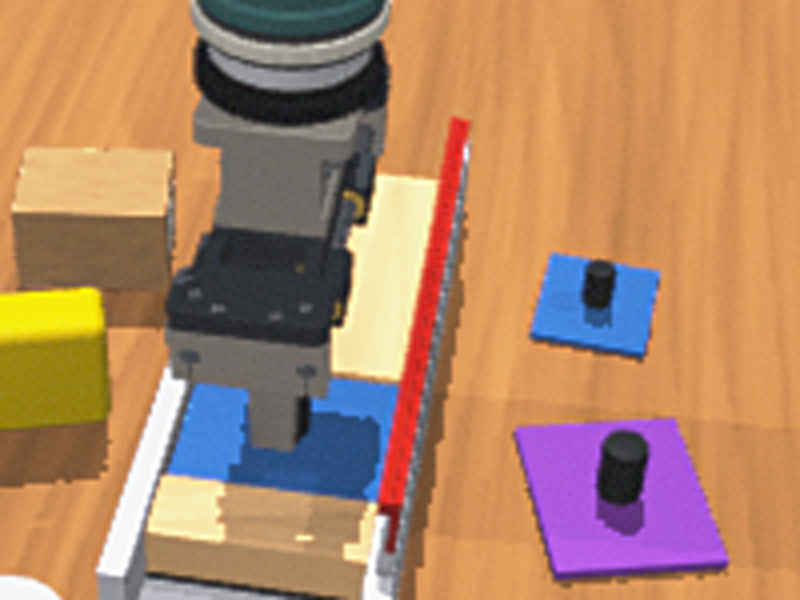

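Contact with the far wall came at cover y of about 65 mm, which agrees with the vision estimate of 63-64, and the force stayed at about 5 N. In the picture the blue plate lies just behind the wooden end block at crop (270,490), and the bar is still up. I'll back off, lift clear and check that the cover is flush.

Run:
```python
from h import *
robot.servo_line(T(0,66,52),feed=30)
robot.servo_line(T(0,66,110),feed=100); grip(0.0)
robot.servo_line(T(-105,-20,125),feed=180)
for c in('side','top'):
  im=snap(c)
  for d in viewer.pinpoint('cover_knob',c)[:3]: p=w(c,d['at']);print(c,round(d['confidence'],2),tl(p),p[2])
  for d in viewer.pinpoint('bar_edge',c)[:1]: p=w(c,d['at']);print('bar',c,round(d['confidence'],2),tl(p),p[2])
  cr=im[110:260,200:400] if c=='side' else im[140:240,205:405]
  cv2.imwrite(f'pics/d_{c}.png',cv2.resize(cr[:,:,::-1],None,fx=4,fy=4,interpolation=cv2.INTER_CUBIC))
  for z in(50,56): print(c,z,px(c,T(0,63,z+15)))
print(robot.observe()['t'])
```

```text
side 0.84 [-1.62042375 67.72589446] 54.63110781598664
side 0.75 [-155.25678151   50.42950931] 20.098592229176106
side 0.57 [-134.30251596  -97.81870641] 19.38075277023662
bar side 0.69 [-61.99440341   3.9505351 ] 77.08853684347729
side 50 [271.56313046 203.48746642]
side 56 [271.61969643 200.97917326]
top 0.93 [ 5.04879951 63.43398942] 46.93956490130002
top 0.59 [-156.5901073    44.52326204] 20.705080013698577
top 50 [273.19017355 191.78772932]
top 56 [273.26678415 191.52915097]
21.15
```

View pics/d_side.png

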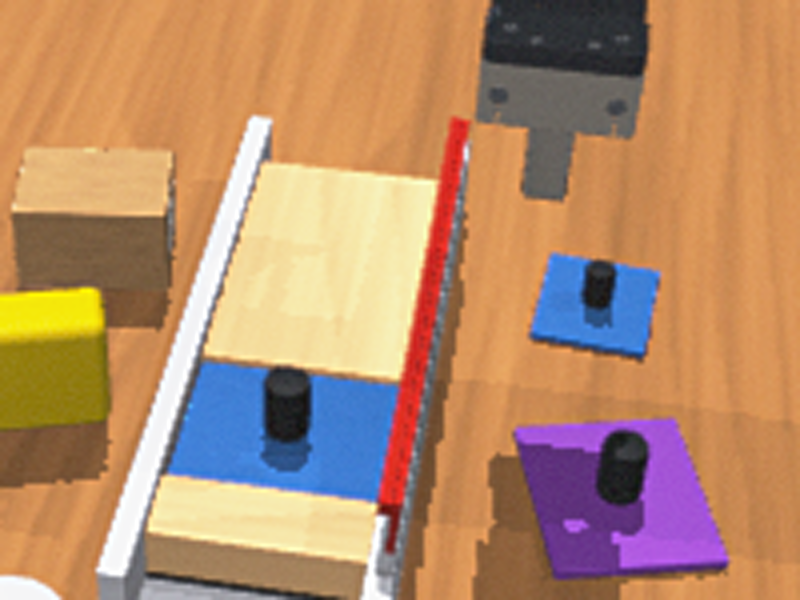

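The cover lies level between the wood edges (crop 200-400, 365-495), the knob is upright and the bar is still up, so it is flush. Next I swing the bar down.

Run:
```python
from h import *
np.set_printoptions(precision=2,suppress=True)
robot.servo_line(T(-105,-20,72),feed=120)
H=np.array([-55.5,43]);r=27
stop=0
for th in np.linspace(1.9,0.0,15):
    p=H+r*np.array([np.cos(th),np.sin(th)])+4*np.array([-np.sin(th),np.cos(th)])
    robot.servo_line(T(p[0]-10,-20,p[1]),feed=50)
    o=robot.observe();f=np.array(o['contact_force']);print(round(th,2),round(o['t'],2),f)
    if abs(f).max()>15: print('STOP');stop=1;break
if not stop:
  z=47
  while z>43.5:
    z-=.5; robot.servo_line(T(-38.5,-20,z),feed=20); f=np.array(robot.observe()['contact_force']);print(z,f)
    if f[2]>8: break
```

```text
1.9 22.44 [-0.26 -1.08  0.02]
1.76 22.69 [-0.2  -0.11  0.95]
1.63 22.94 [-0.41 -0.21  0.08]
1.49 23.19 [-2.89 -0.73  0.32]
1.36 23.44 [-0.39  0.03 -1.08]
1.22 23.69 [-0.25  0.48 -0.65]
1.09 23.94 [-0.87 -0.29  0.16]
0.95 24.19 [-0.33 -0.16  0.02]
0.81 24.44 [ 0.59 -1.02  0.4 ]
0.68 24.69 [-0.65  0.2   0.36]
0.54 24.94 [-0.87  0.25  0.94]
0.41 25.19 [-0.38 -0.17  0.56]
0.27 25.44 [1.   0.46 1.  ]
0.14 25.69 [-0.92  0.3  -0.51]
0.0 25.94 [-1.52 -1.23  5.68]
46.5 [-2.83  0.15  9.44]
```

Run:
```python
from h import *
o=robot.observe();print(o['tcp_pos'],o['contact_force'])
robot.servo_line(T(-38.5,-20,44.5),feed=20); f=robot.observe()['contact_force'];print(f,robot.observe()['tcp_pos'])
robot.servo_line(T(-38.5,-20,130),feed=120)
robot.servo_line(T(-130,-100,180),feed=200)
im=snap('side')
for d in viewer.pinpoint('bar_edge','side')[:2]: p=w('side',d['at']);print('bar',round(d['confidence'],2),tl(p),p[2])
im2=snap('top')
for d in viewer.pinpoint('bar_edge','top')[:2]: p=w('top',d['at']);print('bar',round(d['confidence'],2),tl(p),p[2])
v=np.hstack([im[100:280,190:390],im2[130:310,205:405]])[:,:,::-1]
cv2.imwrite('pics/e.png',cv2.resize(v,None,fx=2,fy=2,interpolation=cv2.INTER_CUBIC))
```

```text
[549.69609595   9.01675585  47.38156305] [-2.82607923  0.154246    9.44122253]
[-6.78348808 -0.98596627 25.05898646] [549.78944456   8.99512162  47.197674  ]
bar 0.61 [-21.06717288   2.5257086 ] 49.11298197171915
bar 0.87 [-24.67617423  -0.98087643] 47.16538320849202
```

View pics/e.png

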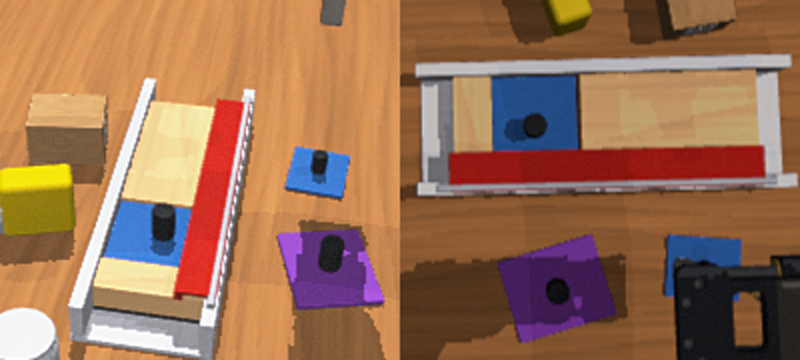

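The red bar lies flat over the cover's edge (side view 180-240, 100-300). The bar's top stopped the finger at 47.2 mm against the nominal 47, so it is fully down. The arm is clear and the other things have not moved.

```bash
python3 -c "
from h import *
robot.hold(0.3);print(robot.job_done())"
```

```text
the job is handed in; nothing more can be done
None
```

I handed the job in at about 30 s on the robot's clock: the cover is flush in its recess, the red bar is fully down, the arm is clear and nothing else on the counter was moved; the judge returned no verdict.

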